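# Clamp the glued frame slip with self-closing tongs

### The arm

A 7-joint arm with a two-finger parallel gripper is mounted at the origin on the work surface; the furniture and walls round the work are solid. World frame = base frame: x ahead of the robot, y to its left, z up, the work surface at z = 0. Lengths are in m, angles in rad, forces in N, time in s.
With the tool pointing down it reaches from about 0.4 to 0.925 m from the base axis. Payload 4.1 kg.
Tool frame: the origin (TCP) lies at the very end of the fingers, on their centre line; the grasp point (between the pads) lies 19 mm behind it; z points along the fingers, x is the direction in which the jaws open and shut, and the axes are right-handed (so a half turn about z gives the same grasp; the last joint's range is limited). The gripper opens to 85 mm and grips with 20 to 120 N. Pads are 22 mm wide; open, the fingers measure 114 mm over their backs; the gripper's body (76 mm by 85 mm) begins 54 mm behind the grasp point. The pads swing forward as they close: fully open they stand 13 mm farther back than shut.
Start: joints at [1.012, 0.398, 0.045, 1.537, -0.019, 1.207, -0.051], TCP at [0.288, -0.583, 0.231] pointing down, gripper open.
Joint ranges: [-2.82, 2.82], [-0.49, 2.23], [-1.37, 1.46], [0, 2.46], [-1.36, 4.5], [0.23, 2], [-2.94, 2.94]. Speed limits (rad/s): [2.57, 2.57, 3.14, 3.14, 3.14, 3.14, 3.14].

### API

Orientations are given as a unit quaternion [x, y, z, w].
In Python, from workcell import * gives the robot as it stands.
- The arm moves only by the tool apply_moves, never from a script. Its argument "deltas" is a list that holds one entry, the list of rows, each a list of 4 numbers: the shift along the tool's x, y, z in cm, then the turn about the tool's z in rad. A call has 1 to 5 rows; each row is the pose to reach, as a shift and turn from the pose commanded when the call began, along the tool's axes at that moment; what a row does not reach only later rows make up. A row lasts 1/10 s, in which the tool goes at most 50 mm and 8.59 degrees, less where a joint would pass 70% of its speed; a pose out of reach is approached as far as the arm can. A call with a gripper value outside its range is refused whole. "jaw" is the opening in per cent of the stroke, from 0 (shut) to 100 (fully open), set as the call begins (left out, the last holds). The fingers move at their own pace and stop on an object; "grip_force" is the grip in N (left out, the last holds). Time passes only in rows, so rows that repeat a pose let the fingers close. It gives the time, the measured TCP pose, the force and the opening at its end, in the units of the state.
- observe(): the state, without advancing time (a new reading comes with each control period).
- camera(name): name is "scene" or "top"; returns the picture (480x640x3 uint8, red, green, blue); there is no depth.
- camera_params(name): a dict with "intrinsics" (3x3 intrinsics, pixels), "rvec" (rotation vector, rad) and "tvec" (3), from world to camera coordinates, as OpenCV has them. Camera axes: x right, y down, z forward; pixel columns grow to the right and rows downward; lengths in m; the calibration is good to about 2 mm. A picture is of the moment at which its call begins. camera_params takes no time and is no camera call.
- job_done(): hands the job in, once; it reports no verdict.
The state is a dict: "t": time; "qpos": joint angles; "joint_velocities": joint speeds; "joint_torque": joint torques, N m; "tool_pos": TCP position; "eef_rot": TCP orientation; "force": force on the tool from outside, world axes, zero at the start; "torque": the same for the moment, N m; "gripper_width": finger opening in m.
Only numpy, scipy, OpenCV 4.12 (cv2) and the standard library are available. Lean on these libraries where they do the work, as an engineer would, in place of code of your own. Each camera call takes 0.05 s, during which the arm holds its last target. There are 200 camera calls.

### The job

The two wooden leaves of the frame slip standing in the holding block have just been glued. Take the self-closing tongs from their rest, squeeze them open, slide them over the thick edge strip until their depth stop touches it gently, and let go so that the jaws clamp the thin leaves behind the strip; leave the tongs hanging there roughly level, without pushing the things standing around.

Things in the scene. Friction and masses are not known exactly. Their poses are not given: they have to be found in the camera images.
- tongs: Self-closing (cross-action) steel tongs with blue grip plates, 157 mm long, 18 mm thick, 0.08 kg. Origin: underside of the tail pivot (dark barrel); x runs along the tongs to the jaws, z up. Two arms hinged at the tail bow outwards, cross at x = 95 mm and end in rubber jaw pads at x = 130 to 148 mm. Squeezing the bows opens the jaws; let go, they spring shut. They start flat on the tool rest
- grip_point (a point): Point of the tongs midway between the blue grip plates: x = 50, y = 0, z = 9 mm. The plates reach from x = 35 to 65 mm over the full thickness and are 52 mm apart outside at rest. Squeezed, the arms reach a firm stop at 39 mm outside width, plates parallel, jaws 38 mm apart. It takes about 21 N on each plate; a grip of 40 to 60 N holds the tongs firmly against the stop
- depth_stop: Black rubber block on the centre bar of the tongs, between the jaw roots; same origin and axes as the tongs; its front face is at x = 108 mm, y -8 to 8 mm, z 3 to 15 mm. The jaw tips are 40 mm beyond that face
- bow_left (a joint): Angle of one arm of the tongs, rad: 0 jaws shut, 0.03 closed on the 11 mm leaves, 0.07 or more on the 22 mm edge strip, 0.13 fully squeezed open. The right arm moves alike. The spring clamps with about 6 N
- jaw_left: Jaw pad of the left arm (18 x 12 x 18 mm, lies on the -y side); origin at the tail pivot, turns with the arm
- jaw_right: Jaw pad of the right arm (on the +y side); origin at the tail pivot, turns with the arm
- tool_rest: Fixed cork-topped wooden beam 150 x 20 x 22 mm that the tongs lie along; origin: centre of its underside, x along the beam; the pivot of the tongs starts at x = -70, y = 0, z = 22 mm, with x of the tongs along x of the beam
- stand: Fixed holding block, dark steel with rubber-topped cheeks, base 74 x 100 mm, 49 mm high; origin: centre of its underside. In its slot (plane y = 0) stands the frame slip, an upright wooden board of two leaves, 11 mm thick together, z = 8 to 112 mm, which sticks out towards -x and holds firm against pushes under 60 N
- paperweight: Cloth-covered dark blue lead paperweight, 48 x 76 x 35 mm, origin: centre of its underside; to be left alone
- blue_tin: Blue tin, 57 mm diameter, 75 mm high, origin: centre of its underside; to be left alone
- amber_bottle: Small amber bottle with black cap, 35 mm diameter, 88 mm high, origin: centre of its underside; to be left alone
- slip_line (a point): Point of the stand in the plane of the slip: x = -88, y = 0, z = 79 mm (good height for the tongs, clear of the cheeks). The outer end of the slip is a thick dark edge strip, 22 mm wide across y, 12 mm deep along x, with the thin leaves behind it. Its front lies anywhere from x = -75 to -101 mm of the stand: this differs each time and is not reported, so feel for it
Not all that is in view belongs to the job. Several things have the shape of the tongs; the one meant has the colours described above.

How it is judged:
On the way:
1. the squeezed-open tongs are pushed over the edge strip until the depth stop touches it (contact force between depth_stop and stand above 0.5 N and value of joint bow_left above 0.085 rad).
At the end, for the whole second after the job is handed in: the released tongs hang at rest from the frame slip, within 20 degrees of level and their grip plates more than 30 mm above the bench, both jaws pressing with more than 2 N on the thin leaves behind the edge strip (arm angle 0.02 to 0.055 rad) (contact force between each of jaw_left, jaw_right and stand above 2 N and value of joint bow_left between 0.02 and 0.055 rad and angle between tongs's own z axis and vertical below 0.35 rad and height (world z) of grip_point above 0.03 m and contact force between tongs and the fingers below 0.1 N and linear speed of tongs below 0.02 m/s); the robot touches nothing.
It fails at once if the depth stop is rammed against the frame slip with over 40 N (contact force between depth_stop and stand above 40 N).
It fails at once if a bystander is pushed more than 30 mm (distance of any of paperweight, blue_tin, amber_bottle from where it was at the start of the episode above 0.03 m).
It also fails if it takes over 45 s, if anything falls off the work surface, if the arm or the gripper's body presses on something with over 40 N, if the wrist force passes 120 N, or if a joint passes its speed limit or range.

## Working session

There is one attempt and no reset: what is moved stays moved. The work goes in short steps, Python scripts to look and compute and a tool call to move; the robot and the scene stay as the last step left them, time stands still between calls to the robot, and variables do not carry over. Pictures are saved under pics/ and viewed, about 8 in all and at most 12, crops included, and the job is handed in when it is done.

Besides the shell and the picture viewer there is one more tool, called after "Emit:" as name(argument=value, ...) on one line, values as JSON. apply_moves: Moves the arm, as the interface text tells. Its arguments: {"type":"object","properties":{"deltas":{"type":"array","items":{"type":"array","items":{"type":"array","items":{"type":"number"}}}},"jaw":{"type":"number"},"grip_force":{"type":"number"}},"required":["deltas"]}

```bash
mkdir -p pics; cat > h.py <<'E'
from workcell import *
import numpy as np, cv2
from scipy.spatial.transform import Rotation as R
def P(n):
    p=camera_params(n);K=np.array(p["intrinsics"],float);r=cv2.Rodrigues(np.array(p["rvec"],float))[0];t=np.array(p["tvec"],float).ravel();return K,r,t
def ray(n,uv):
    K,r,t=P(n);d=r.T@np.linalg.solve(K,[uv[0],uv[1],1]);return -r.T@t,d
def onz(n,uv,z):
    c,d=ray(n,uv);return c+d*(z-c[2])/d[2]
def proj(n,X):
    K,r,t=P(n);q=K@(r@np.array(X,float)+t);return q[:2]/q[2]
def snap(n,f):
    im=camera(n);cv2.imwrite(f,im[:,:,::-1]);return im
E
python3 - <<'E'
from h import *
for n in("scene","top"):
    snap(n,f"pics/{n}0.png");print(n,ray(n,(320,240)),P(n)[0][0,0])
s=observe();print(s["t"],s["tool_pos"],R.from_quat(s["eef_rot"]).as_matrix().round(3),s["gripper_width"],s["force"])
E
```

```text
scene (array([0.04682983, 0.26278899, 0.71318342]), array([ 0.53741938, -0.34462792, -0.76988557])) 466.27483079133145
top (array([ 0.31137065, -0.02064681,  1.10367693]), array([ 0.19742977, -0.00943561, -0.98032267])) 591.7963224246745
0.1 [ 0.28822583 -0.58197147  0.23036799] [[ 0.444 -0.896 -0.001]
 [-0.896 -0.444  0.002]
 [-0.002  0.    -1.   ]] 0.08554254548875317 [ 0.26104832  0.63856051 -0.11414321]
```

View pics/top0.png

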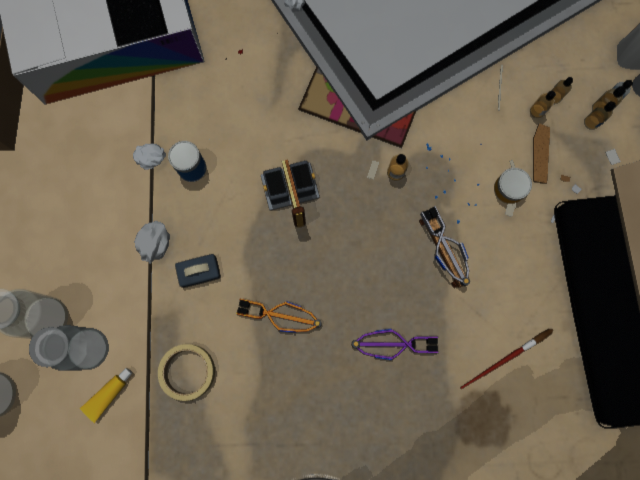

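View pics/scene0.png

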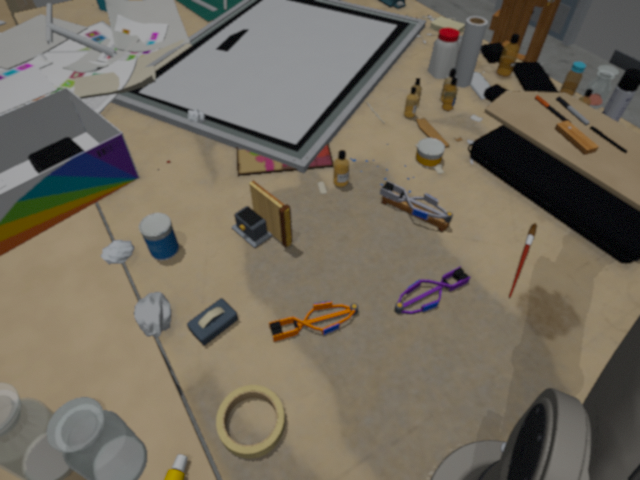

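Tongs-shaped candidates in the top view are orange (278,316), purple (396,345) and steel/grey on the wooden rest (447,245). The description fits the steel one, so I'll check it in a close crop. The stand with its slip is at (290,185), the paperweight at (198,270), the blue tin at (188,160) and the amber bottle at (398,165).

```bash
python3 - <<'E'
from h import *
im=cv2.imread("pics/top0.png")
a=cv2.resize(im[200:295,400:490],(400,422),interpolation=cv2.INTER_CUBIC)
b=cv2.resize(im[150:235,250:330],(397,422),interpolation=cv2.INTER_CUBIC)
cv2.imwrite("pics/crop.png",np.clip(np.hstack([a,b])*1.6,0,255).astype(np.uint8))
for uv,z in [((465,283),.04),((431,214),.04),((299,218),.11),((286,161),.11),((398,160),.088),((185,152),.075)]: print(uv,onz("top",uv,z).round(4))
E
```

```text
(465, 283) [ 0.4356 -0.2891  0.04  ]
(431, 214) [ 0.5661 -0.2381  0.04  ]
(299, 218) [0.5517 0.0044 0.11  ]
(286, 161) [0.6559 0.0237 0.11  ]
(398, 160) [ 0.657 -0.177  0.088]
(185, 152) [0.6931 0.2096 0.075 ]
```

View pics/crop.png

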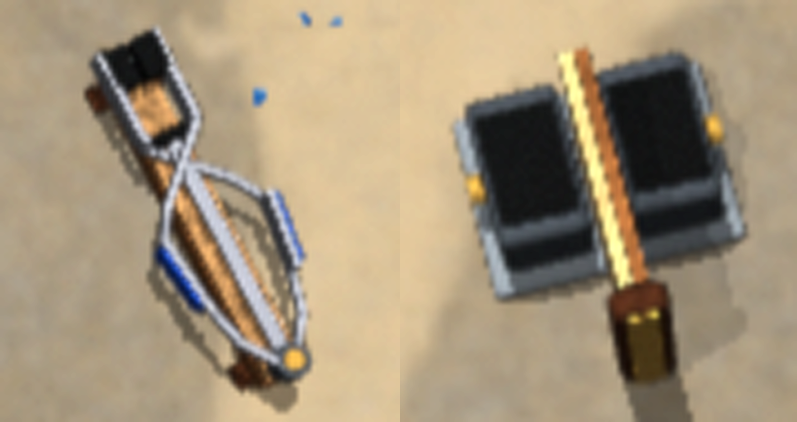

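The crop confirms the choice: the steel tongs have blue plates and black jaws and lie on the cork rest. In top-view pixels, the pivot is at about (465.9,280.8) and the jaw tip at about (428,210). The slip's leaves run from (285.5,160) to (297.4,208), with the strip's front top edge at about (300,214).

```bash
python3 - <<'E'
from h import *
im=cv2.imread("pics/top0.png")
hsv=cv2.cvtColor(im,cv2.COLOR_BGR2HSV)
m=cv2.inRange(hsv,(105,120,50),(128,255,255));m[:200]=0;m[295:]=0;m[:,:410]=0;m[:,485:]=0
n,l,st,c=cv2.connectedComponentsWithStats(m)
for i in range(1,n):
    if st[i,4]>4: print(st[i],c[i],onz("top",c[i],.035).round(4))
piv=onz("top",(465.9,280.8),.042);tip=onz("top",(428.1,209.5),.04)
d=(tip-piv)[:2];L=np.hypot(*d);d/=L;print("piv",piv,"tip",tip,"L",L,"deg",np.degrees(np.arctan2(d[1],d[0])),"grip",piv[:2]+d*.05)
A=onz("top",(285.5,160.1),.112);B=onz("top",(297.4,207.8),.112);F=onz("top",(300,214.1),.112)
e=(A-F)[:2];print("slip",A,B,F,np.degrees(np.arctan2(*(e[::-1]))),np.degrees(np.arctan2(*((A-B)[:2][::-1]))))
for X in (A,B,F,piv,tip): print(proj("scene",X).round(1))
a=im[200:1,0:1]
s=cv2.imread("pics/scene0.png")
a=cv2.resize(s[170:255,220:310],(400,378),interpolation=cv2.INTER_CUBIC);b=cv2.resize(s[170:255,375:465],(400,378),interpolation=cv2.INTER_CUBIC)
cv2.imwrite("pics/crop2.png",np.clip(np.hstack([a,b])*1.5,0,255).astype(np.uint8))
E
```

```text
[457 221   3   2   5] [457.8 221.4] [ 0.5511 -0.2876  0.035 ]
[436 256   9  13  28] [440.10714286 261.85714286] [ 0.4768 -0.2485  0.035 ]
piv [ 0.4392646  -0.29057598  0.042     ] tip [ 0.57486266 -0.23345256  0.04      ] L 0.14713911742521346 deg 22.844243158313386 grip [ 0.48534278 -0.27116462]
slip [0.65690629 0.02446211 0.112     ] [0.56946417 0.00647959 0.112     ] [0.5580664  0.00237809 0.112     ] 12.594860976239154 11.620891571646151
[252.  180.5]
[283.2 205.3]
[288.3 208.3]
[449.3 212.8]
[384.  183.8]
```

View pics/crop2.png

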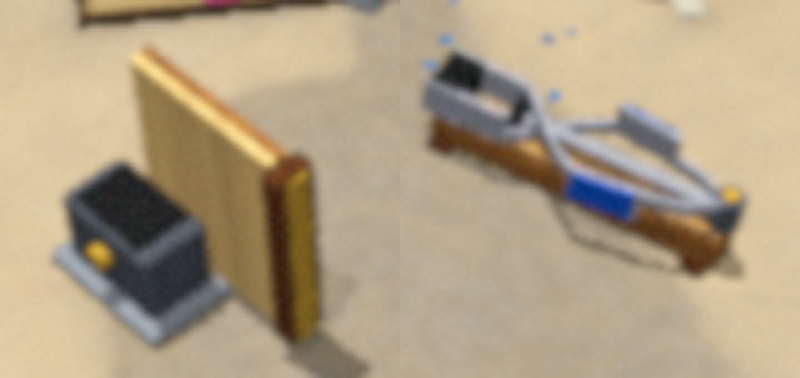

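Both views agree within about 1 px, and the pivot-to-tip length is 147 mm against 148 expected. The grip point is at about (0.486,-0.271) and the tongs' yaw is 22.8°. The slip's yaw is about 12°. Next I move above the tongs.

Emit:
apply_moves(deltas=[[[-3,-5,0,0.06],[-6,-10,0,0.06],[-9,-15,0,0.06],[-11.5,-19,0,0.06],[-14,-23,0,0.06]]], jaw=100, grip_force=50)

```text
t: 0.6
tool_pos: [0.4229, -0.3694, 0.231]
eef_rot: [0.833, -0.553, -0.0, 0.0]
force: [0.5, -0.8, 0.1]
gripper_width: 0.0855
```

```bash
cat >> h.py <<'E'
def go(tx,ty,tz,yaw):
    "rest of the way in tool axes, cm, and turn; yaw = wanted direction of tongs x, deg"
    s=observe();M=R.from_quat(s["eef_rot"]).as_matrix();p=np.array(s["tool_pos"])
    cur=np.degrees(np.arctan2(M[1,0],M[0,0]))+90
    print("t",s["t"],"pos",p.round(4),"yaw",cur.round(2),"z",M[:,2].round(3),"F",np.round(s["force"],2),"w",s["gripper_width"])
    print("delta cm",(M.T@(np.array([tx,ty,tz])-p)*100).round(2),"turn",np.radians(cur-yaw).round(4))
E
python3 -c "
from h import *
go(.486,-.271,.10,22.8)"
```

```text
t 0.6 pos [ 0.4229 -0.3694  0.231 ] yaw 22.9 z [-0.  0. -1.] F [ 0.53 -0.79  0.12] w 0.08552359251220965
delta cm [-6.6  -9.65 13.1 ] turn 0.0018
```

Emit:
apply_moves(deltas=[[[-2,-3,3,0],[-4,-6,6,0],[-5.6,-8.2,9,0],[-5.6,-8.2,12,0],[-5.6,-8.2,13,0]]])

```text
t: 1.1
tool_pos: [0.4742, -0.2856, 0.098]
eef_rot: [0.834, -0.552, -0.003, 0.0]
force: [-0.2, -0.6, -0.9]
gripper_width: 0.0854
```

Emit:
apply_moves(deltas=[[[0,0,0,0],[0,0,0,0],[0,0,0,0]]])

```text
t: 1.4
tool_pos: [0.4768, -0.2894, 0.103]
eef_rot: [0.833, -0.553, 0.002, 0.0]
force: [-0.1, -0.7, 0.1]
gripper_width: 0.0852
```

```bash
python3 -c "
from h import *
go(.486,-.271,.011,22.8)
im=snap('top','pics/t1.png')
cv2.imwrite('pics/t1c.png',np.clip(cv2.resize(im[180:310,380:510,::-1],(560,560),interpolation=cv2.INTER_CUBIC)*1.5,0,255).astype(np.uint8))"
```

```text
t 1.4 pos [ 0.4768 -0.2894  0.103 ] yaw 22.82 z [ 0.003 -0.002 -1.   ] F [-0.08 -0.65  0.13] w 0.08524555224179009
delta cm [-1.36 -1.54  9.2 ] turn 0.0003
```

Emit:
apply_moves(deltas=[[[-1.4,-1.5,2,0],[-1.4,-1.5,4,0],[-1.4,-1.5,5,0],[-1.4,-1.5,5,0],[-1.4,-1.5,5,0]]])

```text
t: 1.95
tool_pos: [0.4847, -0.2701, 0.0521]
eef_rot: [0.833, -0.553, 0.001, 0.0]
force: [0.1, -0.2, 0.3]
gripper_width: 0.0855
```

```bash
python3 -c "
from h import *
go(.486,-.271,.011,22.8)"
```

```text
t 1.95 pos [ 0.4847 -0.2701  0.0521] yaw 22.84 z [ 0.001 -0.001 -1.   ] F [ 0.15 -0.16  0.33] w 0.08550756903959826
delta cm [ 0.13 -0.08  4.11] turn 0.0008
```

Emit:
apply_moves(deltas=[[[0.1,-0.1,2,0],[0.1,-0.1,3.5,0],[0.1,-0.1,4.1,0],[0.1,-0.1,4.1,0],[0.1,-0.1,4.1,0]]])

```text
t: 2.45
tool_pos: [0.486, -0.2699, 0.0107]
eef_rot: [0.833, -0.553, 0.0, 0.0]
force: [0.2, -0.5, 0.1]
gripper_width: 0.0853
```

Emit:
apply_moves(deltas=[[[0,0,0,0],[0,0,0,0],[0,0,0,0],[0,0,0,0],[0,0,0,0]]], jaw=0, grip_force=50)

```text
t: 2.95
tool_pos: [0.4897, -0.2715, 0.0137]
eef_rot: [0.833, -0.553, 0.004, -0.001]
force: [0.5, -0.3, 12.7]
gripper_width: 0.0373
```

Emit:
apply_moves(deltas=[[[0,0,0,0],[0,0,0,0],[0,0,0,0],[0,0,0,0],[0,0,0,0]]])

```text
t: 3.45
tool_pos: [0.4897, -0.2715, 0.0137]
eef_rot: [0.833, -0.553, 0.004, -0.001]
force: [0.7, 0.0, 12.5]
gripper_width: 0.0374
```

```bash
python3 -c "
from h import *
go(.486,-.271,.14,22.8)"
```

```text
t 3.45 pos [ 0.4897 -0.2715  0.0137] yaw 22.91 z [ 0.008 -0.004 -1.   ] F [ 0.73  0.05 12.52] w 0.03743992198984291
delta cm [ -0.11   0.25 -12.64] turn 0.0019
```

The tongs are gripped at a reading of 37.4 mm. The 12.5 N upward force fits the pads swinging down and pressing the tongs onto the rest. Lifting now, then I'll check.

Emit:
apply_moves(deltas=[[[0,0,-1,0],[0,0,-3,0],[0,0,-6,0],[0,0,-9,0],[0,0,-12,0]]])

```text
t: 3.95
tool_pos: [0.4849, -0.2693, 0.1314]
eef_rot: [0.833, -0.553, -0.001, 0.0]
force: [0.1, -0.2, -0.6]
gripper_width: 0.0374
```

Emit:
apply_moves(deltas=[[[0,0,0,0],[0,0,0,0],[0,0,0,0]]])

```text
t: 4.25
tool_pos: [0.4844, -0.269, 0.129]
eef_rot: [0.833, -0.553, -0.001, 0.0]
force: [-0.1, 0.0, -0.9]
gripper_width: 0.0371
```

```bash
python3 -c "
from h import *
go(.486,-.271,.14,22.8)
c=lambda n,b:np.clip(cv2.resize(snap(n,'pics/%s2.png'%n)[b[1]-50:b[1]+50,b[0]-50:b[0]+50,::-1],(400,400),interpolation=cv2.INTER_CUBIC)*1.5,0,255).astype(np.uint8)
q=[proj(n,(.52,-.26,.15)).astype(int) for n in('top','scene')];print(q)
cv2.imwrite('pics/c2.png',np.hstack([c('top',q[0]),c('scene',q[1])]))"
```

```text
t 4.25 pos [ 0.4844 -0.269   0.129 ] yaw 22.91 z [-0.003  0.001 -1.   ] F [-0.09  0.02 -0.95] w 0.03706417966424441
delta cm [ 0.24 -0.07 -1.1 ] turn 0.002
[array([458, 224]), array([419, 152])]
```

View pics/c2.png

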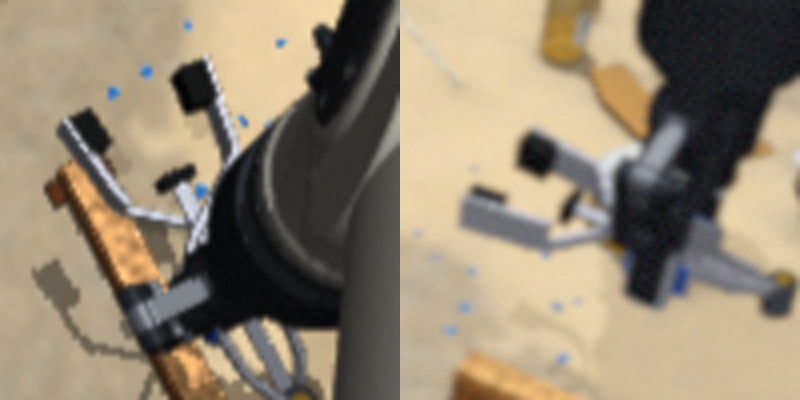

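The jaws are open and the tongs look level, with no contact anywhere. Next: the tongs' offset in the tool, and the approach line.

```bash
python3 -c "
from h import *
a=onz('top',(483,272.8),.157);b=onz('top',(452.2,218.5),.152)
d=(b-a)[:2];L=np.hypot(*d);u=d/L;print('piv',a,'stop',b,L,np.degrees(np.arctan2(u[1],u[0])))
t=np.array(observe()['tool_pos'][:2])
th=np.radians(22.9);e=np.array([np.cos(th),np.sin(th)]);n=np.array([-e[1],e[0]])
for q in(a,b):print('rel tcp along,across mm',((q[:2]-t)@e*1e3).round(1),((q[:2]-t)@n*1e3).round(1))
l=onz('top',(270.8,210),.01);r=onz('top',(320.1,198),.01);v=(l-r)[:2];print('base front',l,r,np.hypot(*v),np.degrees(np.arctan2(v[1],v[0]))-90,(l+r)/2)
F=np.array([.558,.0038]);th=np.radians(12);e=np.array([np.cos(th),np.sin(th)])
P0=F-e*(.098+.030);print('approach',P0,'F-stop grip',F-e*.058)
go(*P0,.129,12)"
```

```text
piv [ 0.43719726 -0.29007948  0.157     ] stop [ 0.53015827 -0.24960664  0.152     ] 0.10138935014929368 23.52707512452153
rel tcp along,across mm -51.7 -0.9
rel tcp along,across mm 49.6 0.2
base front [0.5937984  0.06006874 0.01      ] [ 0.61354488 -0.03479621  0.01      ] 0.09689830808035267 11.758419146839728 [0.60367164 0.01263626 0.01      ]
approach [ 0.43279711 -0.0228127 ] F-stop grip [ 0.50126744 -0.00825888]
t 4.35 pos [ 0.4845 -0.2691  0.1288] yaw 22.91 z [-0.003  0.001 -1.   ] F [-0.19  0.08 -0.14] w 0.03738928640161212
delta cm [-2.47e+01 -4.83e+00  2.00e-02] turn 0.1905
```

Emit:
apply_moves(deltas=[[[-4,-0.8,0,0.05],[-8,-1.6,0,0.1],[-12,-2.4,0,0.15],[-16,-3.2,0,0.19],[-20,-4,0,0.19]]])

```text
t: 4.85
tool_pos: [0.4434, -0.0683, 0.1294]
eef_rot: [0.777, -0.629, -0.001, 0.001]
force: [1.3, 0.7, -0.5]
gripper_width: 0.037
```

Emit:
apply_moves(deltas=[[[0,0,0,0],[0,0,0,0]]])

```text
t: 5.05
tool_pos: [0.4441, -0.0692, 0.1297]
eef_rot: [0.778, -0.628, -0.0, 0.001]
force: [-0.3, -0.6, -1.1]
gripper_width: 0.037
```

```bash
python3 -c "
from h import *
go(.433,-.0228,.062,12)"
```

```text
t 5.05 pos [ 0.4441 -0.0692  0.1297] yaw 12.17 z [-0.001 -0.    -1.   ] F [-0.34 -0.57 -1.1 ] w 0.03703195831811679
delta cm [-4.76  0.1   6.77] turn 0.003
```

Emit:
apply_moves(deltas=[[[-2.5,0.1,1.5,0],[-4.8,0.1,3.5,0],[-4.8,0.1,5.5,0],[-4.8,0.1,6.8,0],[-4.8,0.1,6.8,0]]])

```text
t: 5.55
tool_pos: [0.4321, -0.0245, 0.0603]
eef_rot: [0.777, -0.63, -0.002, 0.002]
force: [0.5, 0.2, -0.8]
gripper_width: 0.0371
```

Emit:
apply_moves(deltas=[[[0,0,0,0],[0,0,0,0]]])

```text
t: 5.75
tool_pos: [0.4346, -0.0239, 0.0629]
eef_rot: [0.777, -0.63, 0.001, -0.0]
force: [0.9, -0.6, -0.8]
gripper_width: 0.0374
```

```bash
python3 -c "
from h import *
go(.4687,-.0153,.062,12)
c=lambda n,b:np.clip(cv2.resize(snap(n,'pics/%s3.png'%n)[b[1]-45:b[1]+45,b[0]-45:b[0]+45,::-1],(400,400),interpolation=cv2.INTER_CUBIC)*1.5,0,255).astype(np.uint8)
q=[proj(n,(.53,-.005,.09)).astype(int) for n in('top','scene')];print(q)
cv2.imwrite('pics/c3.png',np.hstack([c('top',q[0]),c('scene',q[1])]))"
```

```text
t 5.75 pos [ 0.4346 -0.0239  0.0629] yaw 11.93 z [ 0.001 -0.    -1.   ] F [ 0.95 -0.64 -0.83] w 0.03738455603202003
delta cm [-0.13 -3.52  0.09] turn -0.0011
[array([305, 232]), array([300, 224])]
```

View pics/c3.png

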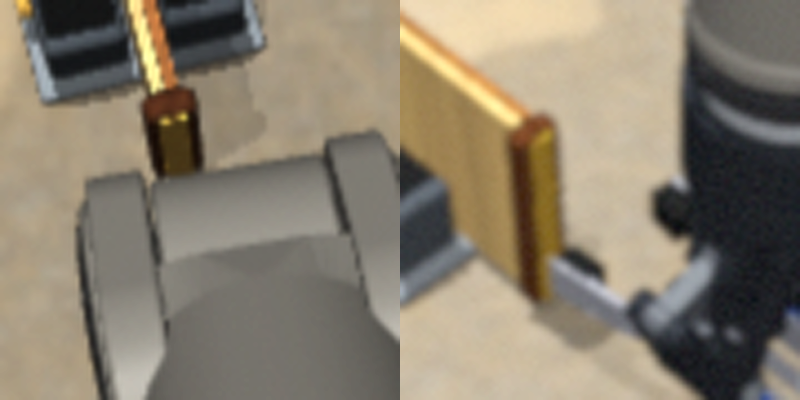

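The scene crop shows the +y jaw's black pad near crop (583,262) and the −y pad near (672,205), with the strip just ahead of them. I'll compare these with the predicted pad positions.

```bash
python3 -c "
from h import *
s=observe();t=np.array(s['tool_pos']);th=np.radians(11.93);e=np.array([np.cos(th),np.sin(th),0]);n=np.array([-e[1],e[0],0]);g=t+[0,0,.017]
for a in(0,-.003):
  for nm,x,y,z in(('L tip inner top',.098,.019,.009),('L tip outer top',.098,.031,.009),('L back inner top',.08,.019,.009),('R tip inner top',.098,-.019,.009),('R tip outer top',.098,-.031,.009),('R tip inner bot',.098,-.019,-.009)):
    q=proj('scene',g+e*(x+a)+n*y+[0,0,z]);print(nm,((q-[255,179])*400/90+[400,0]).round())
F=np.array([.558,.0038]);print('across mm of line',((F-t[:2])@n[:2]*1e3).round(1),'dist',((F-t[:2])@e[:2]*1e3).round(1))
"
```

```text
L tip inner top [562. 232.]
L tip outer top [539. 248.]
L back inner top [593. 257.]
R tip inner top [632. 182.]
R tip outer top [653. 167.]
R tip inner bot [632. 212.]
L tip inner top [567. 236.]
L tip outer top [544. 252.]
L back inner top [598. 261.]
R tip inner top [637. 186.]
R tip outer top [658. 171.]
R tip inner bot [637. 216.]
across mm of line 1.2 dist 126.5
```

```bash
python3 -c "
from h import *
im=cv2.imread('pics/scene3.png')[200:260,270:350];im=np.clip(cv2.resize(im,(800,600),interpolation=cv2.INTER_CUBIC)*1.6,0,255).astype(np.uint8)
s=observe();t=np.array(s['tool_pos']);th=np.radians(11.93);e=np.array([np.cos(th),np.sin(th),0]);n=np.array([-e[1],e[0],0]);g=t+[0,0,.017]
for k,sg in((0,1),(1,-1)):
  for x in(.08,.098):
    for y in(.019,.031):
      for z in(.009,-.009):
        q=(proj('scene',g+e*(x-.002)+n*y*sg+[0,0,z])-[270,200]+.5)*10
        cv2.circle(im,tuple(int(v) for v in q),4,(0,255,0) if z>0 else (0,0,255),-1)
cv2.imwrite('pics/c4.png',im)"
```

```text
(no output)
```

View pics/c4.png

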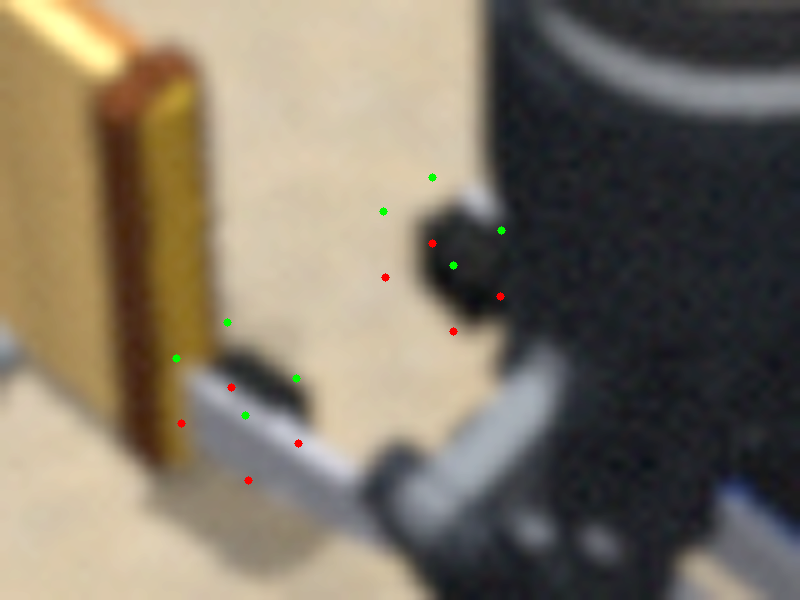

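The pads sit about 3–5 mm further back and slightly lower than modelled. Laterally they straddle the strip's line, so I shift 1.5 mm towards +y and advance with force checks.

Emit:
apply_moves(deltas=[[[-0.15,-0.7,0,0],[-0.15,-1.4,0,0],[-0.15,-2.1,0,0],[-0.15,-2.6,0,0],[-0.15,-2.6,0,0]]])

```text
t: 6.35
tool_pos: [0.46, -0.0159, 0.0624]
eef_rot: [0.777, -0.629, 0.0, -0.0]
force: [-0.4, 0.4, -0.3]
gripper_width: 0.0373
```

Emit:
apply_moves(deltas=[[[0,-0.5,0,0],[0,-1,0,0],[0,-1.5,0,0],[0,-2,0,0],[0,-2,0,0]]])

```text
t: 6.85
tool_pos: [0.4794, -0.0118, 0.0624]
eef_rot: [0.777, -0.629, 0.0, -0.0]
force: [0.4, -0.1, -0.2]
gripper_width: 0.0374
```

```bash
python3 -c "
from h import *
s=observe();print(s['torque'])
t=np.array(s['tool_pos']);th=np.radians(12);e=np.array([np.cos(th),np.sin(th)]);F=np.array([.558,.0038]);print((F-t[:2])@e,(F-t[:2])@[-e[1],e[0]])
go(.5,-.0085,.062,12)
c=lambda n,b:np.clip(cv2.resize(snap(n,'pics/%s5.png'%n)[b[1]-45:b[1]+45,b[0]-45:b[0]+45,::-1],(400,400),interpolation=cv2.INTER_CUBIC)*1.5,0,255).astype(np.uint8)
cv2.imwrite('pics/c5.png',np.hstack([c('top',(300,215)),c('scene',(285,220))]))"
```

```text
[ 0.01122429 -0.00780937 -0.00591569]
0.08014114714909654 -0.0010949234626082933
t 6.85 pos [ 0.4794 -0.0118  0.0624] yaw 12.04 z [ 0.001  0.    -1.   ] F [ 0.38 -0.08 -0.22] w 0.037404146304744576
delta cm [ 0.11 -2.09  0.04] turn 0.0007
```

View pics/c5.png

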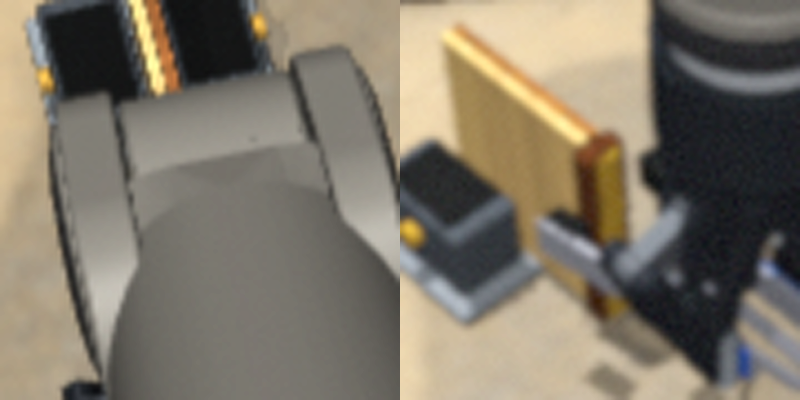

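The jaws straddle the strip without contact (+y jaw at crop (575,235), outside the strip). Next is a slow feel forward.

Emit:
apply_moves(deltas=[[[0,-0.3,0,0],[0,-0.6,0,0],[0,-0.9,0,0],[0,-1.2,0,0],[0,-1.4,0,0]]])

```text
t: 7.45
tool_pos: [0.4925, -0.009, 0.0623]
eef_rot: [0.777, -0.629, 0.0, -0.0]
force: [-0.1, 0.7, -2.2]
gripper_width: 0.0372
```

Emit:
apply_moves(deltas=[[[0,-0.1,0,0],[0,-0.2,0,0],[0,-0.3,0,0],[0,-0.3,0,0]]])

```text
t: 7.85
tool_pos: [0.4951, -0.0085, 0.0623]
eef_rot: [0.777, -0.629, 0.0, 0.0]
force: [0.0, 1.0, -0.1]
gripper_width: 0.0374
```

Emit:
apply_moves(deltas=[[[0,-0.1,0,0],[0,-0.2,0,0],[0,-0.3,0,0],[0,-0.3,0,0]]])

```text
t: 8.25
tool_pos: [0.4982, -0.0078, 0.0623]
eef_rot: [0.777, -0.629, 0.0, -0.0]
force: [-0.7, -0.3, -0.9]
gripper_width: 0.0369
```

Emit:
apply_moves(deltas=[[[0,-0.1,0,0],[0,-0.2,0,0],[0,-0.2,0,0]]])

```text
t: 8.55
tool_pos: [0.5001, -0.0074, 0.0623]
eef_rot: [0.777, -0.629, 0.0, -0.0]
force: [0.6, -0.2, -0.5]
gripper_width: 0.0372
```

Emit:
apply_moves(deltas=[[[0,-0.1,0,0],[0,-0.2,0,0],[0,-0.2,0,0]]])

```text
t: 8.85
tool_pos: [0.5021, -0.007, 0.0623]
eef_rot: [0.777, -0.629, 0.0, -0.0]
force: [-0.3, 0.8, -0.6]
gripper_width: 0.0371
```

Emit:
apply_moves(deltas=[[[0,-0.1,0,0],[0,-0.2,0,0],[0,-0.2,0,0]]])

```text
t: 9.15
tool_pos: [0.5041, -0.0066, 0.0623]
eef_rot: [0.777, -0.629, 0.0, -0.0]
force: [-0.4, 0.7, -0.4]
gripper_width: 0.0375
```

Emit:
apply_moves(deltas=[[[0,-0.1,0,0],[0,-0.2,0,0],[0,-0.2,0,0]]])

```text
t: 9.45
tool_pos: [0.506, -0.0062, 0.0623]
eef_rot: [0.777, -0.629, 0.0, -0.0]
force: [0.3, -0.3, -0.7]
gripper_width: 0.0373
```

Emit:
apply_moves(deltas=[[[0,-0.1,0,0],[0,-0.1,0,0]]])

```text
t: 9.65
tool_pos: [0.5069, -0.006, 0.0623]
eef_rot: [0.777, -0.629, 0.0, -0.0]
force: [-0.7, 0.5, -1.5]
gripper_width: 0.0371
```

Emit:
apply_moves(deltas=[[[0,-0.1,0,0],[0,-0.1,0,0]]])

```text
t: 9.85
tool_pos: [0.5071, -0.006, 0.0621]
eef_rot: [0.777, -0.629, -0.0, 0.001]
force: [-2.0, -0.3, 0.9]
gripper_width: 0.0373
```

Emit:
apply_moves(deltas=[[[0,-0.1,0,0],[0,-0.1,0,0],[0,-0.1,0,0]]])

```text
t: 10.15
tool_pos: [0.5072, -0.006, 0.0619]
eef_rot: [0.777, -0.629, -0.001, 0.001]
force: [-4.4, -1.2, 1.4]
gripper_width: 0.037
```

```bash
python3 -c "
from h import *
for i in range(4):
  camera('top') if i<3 else 0
  s=observe();print(s['t'],np.round(s['tool_pos'],4),np.round(s['force'],2),np.round(s['torque'],3))"
```

```text
10.2 [ 0.5072 -0.006   0.0618] [-4.97 -0.59  1.55] [-0.16   0.989  0.069]
10.25 [ 0.5072 -0.006   0.0618] [-4.45 -1.04  1.1 ] [-0.163  0.987  0.031]
10.3 [ 0.5072 -0.006   0.0618] [-5.27 -0.64  1.69] [-0.183  1.006 -0.009]
10.3 [ 0.5072 -0.006   0.0618] [-5.27 -0.64  1.69] [-0.183  1.006 -0.009]
```

The stop is touching at about 5 N along the tongs, with the jaws held fully open. I back off 1 mm to relax the contact and open gradually.

Emit:
apply_moves(deltas=[[[0,0.1,0,0],[0,0.1,0,0]]])

```text
t: 10.5
tool_pos: [0.5072, -0.006, 0.062]
eef_rot: [0.777, -0.629, -0.0, 0.0]
force: [-3.8, -0.0, -0.3]
gripper_width: 0.0373
```

Emit:
apply_moves(deltas=[[[0,0,0,0],[0,0,0,0],[0,0,0,0],[0,0,0,0]]], jaw=54, grip_force=20)

```text
t: 10.9
tool_pos: [0.5058, -0.0062, 0.0614]
eef_rot: [0.777, -0.629, -0.001, 0.002]
force: [-5.8, -1.6, -1.8]
gripper_width: 0.0467
```

Emit:
apply_moves(deltas=[[[0,0,0,0],[0,0,0,0],[0,0,0,0],[0,0,0,0],[0,0,0,0]]], jaw=75)

```text
t: 11.4
tool_pos: [0.5085, -0.0057, 0.0627]
eef_rot: [0.777, -0.629, 0.001, -0.001]
force: [-0.3, 0.3, -0.3]
gripper_width: 0.0642
```

```bash
python3 -c "
from h import *
go(.5,-.0085,.062,12)
c=lambda n,b:np.clip(cv2.resize(snap(n,'pics/%s6.png'%n)[b[1]-45:b[1]+45,b[0]-45:b[0]+45,::-1],(500,500),interpolation=cv2.INTER_CUBIC)*1.5,0,255).astype(np.uint8)
cv2.imwrite('pics/c6.png',c('scene',(300,225)))"
```

```text
t 11.4 pos [ 0.5085 -0.0057  0.0627] yaw 12.03 z [ 0.002  0.    -1.   ] F [-0.32  0.28 -0.33] w 0.06422290977770799
delta cm [0.1  0.9  0.07] turn 0.0005
```

View pics/c6.png

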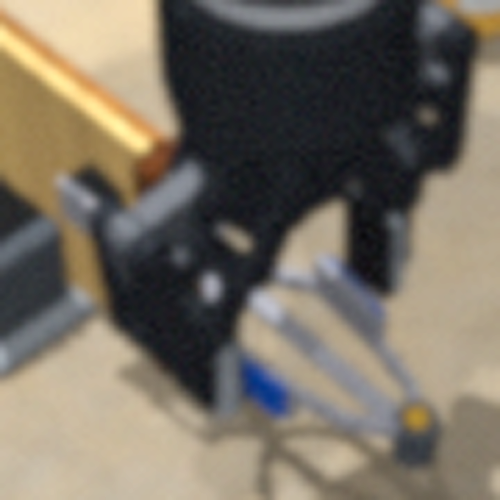

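The tongs hang on the slip and the fingers have left the plates. I open fully and lift straight up.

Emit:
apply_moves(deltas=[[[0,0,0,0],[0,0,0,0],[0,0,0,0],[0,0,-0.5,0],[0,0,-1,0]]], jaw=100)

```text
t: 11.95
tool_pos: [0.5077, -0.0058, 0.0726]
eef_rot: [0.777, -0.629, -0.0, 0.0]
force: [0.2, 0.2, 0.2]
gripper_width: 0.0855
```

Emit:
apply_moves(deltas=[[[0,0,-1,0],[0,0,-2,0],[0,0,-3.5,0],[0,0,-5,0],[0,0,-7,0]]])

```text
t: 12.45
tool_pos: [0.5075, -0.0058, 0.1434]
eef_rot: [0.777, -0.629, -0.0, 0.0]
force: [0.1, 0.4, 0.0]
gripper_width: 0.0853
```

Emit:
apply_moves(deltas=[[[2,3,-2,0],[5,6,-4,0],[9,8,-4,0],[13,9,-4,0],[17,9,-4,0]]])

```text
t: 12.95
tool_pos: [0.4539, -0.1929, 0.1838]
eef_rot: [0.777, -0.63, 0.001, 0.0]
force: [1.1, 1.0, 0.2]
gripper_width: 0.0856
```

Emit:
apply_moves(deltas=[[[0,0,0,0],[0,0,0,0],[0,0,0,0],[0,0,0,0]]])

```text
t: 13.35
tool_pos: [0.4553, -0.1893, 0.1825]
eef_rot: [0.778, -0.628, -0.0, -0.0]
force: [0.7, -0.5, 0.0]
gripper_width: 0.0854
```

```bash
python3 -c "
from h import *
go(.5,-.0085,.062,12)
c=lambda n,b:np.clip(cv2.resize(snap(n,'pics/%s7.png'%n)[b[1]-50:b[1]+50,b[0]-50:b[0]+50,::-1],(400,400),interpolation=cv2.INTER_CUBIC)*1.5,0,255).astype(np.uint8)
cv2.imwrite('pics/c7.png',np.hstack([c('top',(300,225)),c('scene',(300,230))]))
d=cv2.absdiff(cv2.imread('pics/top7.png'),cv2.imread('pics/top0.png')).max(2)
for n,(u,v) in dict(weight=(198,270),tin=(188,162),bottle=(398,165)).items(): print(n,d[v-18:v+18,u-18:u+18].mean())"
```

```text
t 13.35 pos [ 0.4553 -0.1893  0.1825] yaw 12.17 z [ 0.  0. -1.] F [ 0.69 -0.54  0.02] w 0.08543364283036495
delta cm [-16.73  -8.18  12.06] turn 0.003
weight 8.074074074074074
tin 10.031635802469136
bottle 9.569444444444445
```

View pics/c7.png

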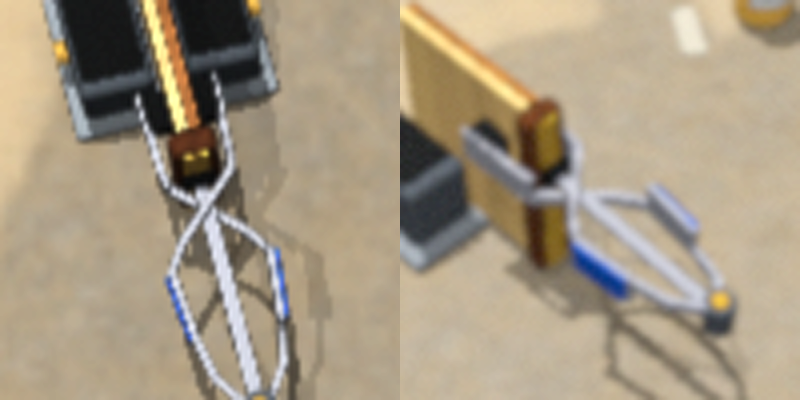

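The top and scene crops show the tongs hanging with both pads on the leaves behind the strip. Before handing in, I check the level, whether the tongs are at rest, and the bystanders.

```bash
python3 - <<'E'
from h import *
Ms=[];
for n in('top','scene'):
    K,r,t=P(n);Ms.append(K@np.c_[r,t])
X=cv2.triangulatePoints(Ms[0],Ms[1],np.array([[315.],[274.5]]),np.array([[329.5],[255.]]));print('pivot top',(X[:3]/X[3]).ravel().round(4))
a=cv2.imread('pics/top0.png');b=cv2.imread('pics/top7.png')
for n,(u,v) in dict(weight=(198,270),tin=(188,162),bottle=(398,165),bench=(240,380)).items():
    f=lambda i:np.float32(cv2.cvtColor(i[v-24:v+24,u-24:u+24],cv2.COLOR_BGR2GRAY));print(n,np.round(cv2.phaseCorrelate(f(a),f(b)),2))
c=camera('top')[:,:,::-1];print('at rest diff',cv2.absdiff(c[180:290,270:340].copy(),b[180:290,270:340].copy()).mean())
print(observe()["t"],observe()["force"]);job_done()
E
```

```text
pivot top [ 0.4574 -0.0195  0.0722]Traceback (most recent call last):
  File "<stdin>", line 8, in <module>
    return _wrapfunc(a, 'round', decimals=decimals, out=out)
    return _wrapit(obj, method, *args, **kwds)
    conv = _array_converter(obj)
ValueError: setting an array element with a sequence. The requested array has an inhomogeneous shape after 1 dimensions. The detected shape was (2,) + inhomogeneous part.
```

```bash
python3 - <<'E'
from h import *
a=cv2.imread('pics/top0.png');b=cv2.imread('pics/top7.png')
for n,(u,v) in dict(weight=(198,270),tin=(188,162),bottle=(398,165)).items():
    f=lambda i:np.float32(cv2.cvtColor(i[v-24:v+24,u-24:u+24],cv2.COLOR_BGR2GRAY));print(n,cv2.phaseCorrelate(f(a),f(b)))
s0=cv2.imread('pics/scene7.png')
for i in range(10): c=camera('scene')[:,:,::-1].copy()
f=lambda i:np.float32(cv2.cvtColor(i[200:270,290:350],cv2.COLOR_BGR2GRAY));print('tongs shift px',cv2.phaseCorrelate(f(s0),f(c)),cv2.absdiff(c[200:270,290:350],s0[200:270,290:350]).mean(),cv2.absdiff(c[280:350,290:350],s0[280:350,290:350]).mean())
print(observe()["t"],observe()["force"])
E
```

```text
weight ((-0.013686368400392723, -0.0928838823083602), 0.9936642710947328)
tin ((-0.00576305511490105, 0.01550327789268735), 0.994886531908479)
bottle ((0.0011681230158870903, 0.015379643757519545), 0.9958042773521609)
tongs shift px ((0.007043108353659733, 0.01415627309833667), 0.9855651493425722) 0.7851587301587302 0.7997619047619048
13.95 [ 0.25796945 -0.85499734  0.36049032]
```

The bystanders have not moved and the tongs are at rest, so I hand in.

```bash
python3 -c "
from workcell import *
print(job_done())"
```

```text
the job is handed in; nothing more can be done
None
```

The steel tongs with the blue plates are clamped on the frame slip, and I handed the job in at about 14 s of the 45 s allowed. `job_done()` reports no verdict.

I gripped the tongs at 50 N, slid them over the edge strip and felt the depth stop touch at about 5 N (limit 40 N). Then I backed off 1 mm, let go in steps, lifted off and moved away.

**Last checks:**
- **Clamping:** in both views the two jaw pads sit on the thin leaves behind the strip. I could not measure the jaw force or the arm angle directly.
- **At rest:** the tongs shifted about 0.01 px over roughly 0.6 s, and the robot was clear with no contact force beyond sensor noise.
- **Bystanders:** the paperweight, tin and bottle moved less than 0.1 px in the top view.
- **Level:** the tail pivot's top measured 72 mm high, against about 88 mm expected if the tongs were level. I put the sag at about 6–8°, inside the 20° limit. The grip plates are well above 30 mm.

**Disagreements:**
- In the gripper, the tongs sat about 4–6 mm further back and slightly lower than I had modelled.
- The gripper read 37.4 mm at the squeeze stop instead of 39 mm.
- My first bystander and level check script crashed on a formatting error. I repeated the bystander and at-rest checks successfully before handing in; the level figure had already printed.

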